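# Drop the kickstand of a framed tile and hold it upright

## Task

The framed tile is leaning against the stacked firebricks on its two rubber feet, with its kickstand folded up along the back. While it still leans there, flip the kickstand all the way down, over centre, so that it snaps out against its stop; then take hold of the frame, swing it up off the bricks until it stands upright on its feet on the same spot, and finish while still holding it there. It tips over if let go, so do not release it at the end or let it lean over on the bricks or on the kickstand; do not let it fall over, and leave the other studio things where they are.

Things in the scene. Friction and masses are not known exactly. Their poses are not given: they have to be found in the camera images.
- frame: framed tile, about 0.9 kg, loose: wood frame round a ceramic tile, 236 mm long (own x), 22 thick (own y), wood from z 4 to 268 mm. Origin: mid-length on the axis (along x) of its two round rubber feet, 10 mm radius, at x +/-90 mm, which act as a hinge on the bench. Own z: up the frame; own y: out of the back (kickstand side). Starts leaning 0.28 rad to -y, face on the bricks; upright: own z vertical
- frame_top (a point): middle of the top surface of the frame's top rail, 268 mm from the feet axis along the frame's own z; axes as the frame's. The rail is 22 x 22 mm, 236 mm long. Centre of mass of the frame: about 135 mm above the feet axis
- leg_pivot (a point): centre of the kickstand's hinge hub on the back of the frame, at (55, 40, 140) mm in the frame's own axes; hub and bracket lie within 25 mm of it, the bracket arm, pin and spring beside the hub within 60 mm
- leg_foot (a point): centre of the kickstand's round rubber tip (radius 9 mm), 134 mm from the hinge centre. The kickstand is a straight rod, radius 6 mm, the last 26 mm a rubber sleeve of radius 9 mm. Folded, it points along the frame's -x, its axis 29 mm off the back of the wood. Fully down with the frame upright, it hangs about 15 mm clear of the bench; let go, the frame would lean over on it by about 11 degrees
- kickstand_leg (a joint): kickstand angle on the frame, rad: 0 folded (start), 1.745 fully down at its stop. At angle a the rod points along -cos(a) x + sin(a) (0.309 y - 0.951 z) in the frame's own axes: the tip goes down and outward. Sprung hinge: short of 0.80 rad it springs back up, past that it snaps down to the stop by itself. Moving it from 0 takes about 0.13 N m: 1 to 2 N near the tip
- bricks: two cream firebricks stacked flat, together 230 x 114 x 128 mm (own x, y, z), fixed; origin in the centre of the underside. The frame leans on their upper +y edge, its feet axis 103 mm from their centre along their +y, its length along their x
- glaze_jar: bystander: lidded glaze jar, 68 mm across, 85 mm high; origin under its centre
- oxide_jar: bystander: small lidded jar, 60 mm across, 75 mm high; origin under its centre
- bisque_bowl: bystander: unglazed bowl, 110 mm across, 50 mm high; origin under its centre
- water_cup: bystander: cup of 76 mm across, 80 mm high, behind the bricks; origin under its centre
- screwdriver: bystander: screwdriver, 170 mm, lying on the kickstand's side of the frame
- brush: bystander: brush, 200 mm, lying
- wooden_rib: bystander: flat wooden disc (potter's rib), 76 mm across, 7 mm thick; origin under its centre
- bud_vase: bystander: small vase, 72 mm across, 100 mm high; origin under its centre

How it is judged:
By the outcome, as a careful person would: the job done as asked, in the order asked, and still so for the second after the job is handed in, while the arm keeps its last pose, push and grip.
It also fails if it takes over 48 s, if anything falls off the work surface, if the arm or the gripper's body presses on something with over 40 N, if the wrist force passes 120 N, or if a joint passes its speed limit or range.

## Robot

A 6-joint arm with a two-finger parallel gripper is mounted at the origin on the work surface. World frame = base frame: x ahead of the robot, y to its left, z up, the work surface at z = 0. Lengths are in mm, angles in rad, forces in N, time in s.
With the tool pointing down it reaches from about 400 to 925 mm from the base axis. Payload 12.5 kg.
Tool frame: the origin (TCP) lies on the centre line of the jaws, within the pads' length; the fingertips stand 25 mm ahead of it and the grasp point (between the pads) lies 6 mm ahead of it (env.tip_extent is the distance from the TCP to the fingertips, in mm); x points along the fingers, z is the direction in which the jaws open and shut, and the axes are right-handed (so a half turn about x gives the same grasp; the last joint's range is limited). The gripper opens to 95 mm and grips with 3 to 60 N. Pads are 20 mm wide; open, the fingers measure 119 mm over their backs; the gripper's body (75 mm by 180 mm) begins 59 mm behind the grasp point.
Start: joints at [-1.234, 0.491, 1.559, -0, 1.092, -0.106], TCP at [267.818, -564.728, 239.661] pointing down, gripper open.
Joint ranges: [-3.1, 3.1], [-0.84, 2.19], [0.05, 2.79], [-1.13, 4.28], [0.06, 2.93], [-2.69, 2.69]. Speed limits (rad/s): [2.22, 2.22, 2.79, 3.14, 3.14, 3.14].

## Interface

Orientations are given as [roll, pitch, yaw] about the fixed x, y, z axes, in that order (R = Rz(yaw) Ry(pitch) Rx(roll)).
In Python, from cell import env gives the robot as it stands.
- The arm moves only by the tool step_arm, never from a script. Its argument "rows" is a list of rows, each a list of 6 numbers: the shift along the tool's x, y, z in mm, then the turn, a rotation vector about the tool's x, y, z in rad. In form: [[x, y, z, wx, wy, wz], ...]. A call has 1 to 8 rows; each row shifts and turns the pose as measured when the row begins, along the tool's axes as they then stand; what a row does not reach is not made up. A row lasts 1/8 s, in which the tool goes at most 62.5 mm and 10.7 degrees, less where a joint would pass 70% of its speed; a pose out of reach is approached as far as the arm can. A call is refused whole if a number of a shift passes 62.5 or a number of a turn 0.188, either way. A call with a gripper value outside its range is refused whole. "grip" is the finger opening in mm, from 0 to 95.1, set as the call begins (left out, the last holds). The fingers move at their own pace and stop on an object; the grip force is fixed at half the most. Time passes only in rows, so rows that do not move let the fingers close. It gives the time, the measured TCP pose, the force and the opening at its end, in the units of the state.
- env.state(): the state, without advancing time (a new reading comes with each control period).
- env.read_camera(name): name is "side" or "top" or "wrist"; returns the picture (480x640x3 uint8, red, green, blue); there is no depth.
- env.get_calibration(name): a dict with "fx", "fy", "cx", "cy" (pixels), "pose" (4x4, takes a point from camera to world coordinates); the wrist camera has in their place "hand_eye" (4x4, takes a point from camera to tool coordinates, whose origin is the TCP and whose axes are the tool frame's). Camera axes: x right, y down, z forward; pixel columns grow to the right and rows downward; lengths in mm; the calibration is good to about 2 mm. A picture is of the moment at which its call begins: read the wrist's pose just before it. get_calibration takes no time and is no camera call.
- env.job_done(): hands the job in, once; it reports no verdict.
The state is a dict: "t": time; "joints": joint angles; "qvel": joint speeds; "tau": joint torques, N m; "eef_pos": TCP position; "tcp_rot": TCP orientation; "ft_force": force on the tool from outside, world axes, zero at the start; "moment": the same for the moment, N m; "opening": opening from 0.0 (shut) to 1.0 (fully open).
Only numpy, scipy, OpenCV 4.12 (cv2) and the standard library are available. Lean on these libraries where they do the work, as an engineer would, in place of code of your own. Each camera call takes 0.05 s, during which the arm holds its last target.

## Working session

There is one attempt and no reset: what is moved stays moved. The work goes in short steps, Python scripts to look and compute and a tool call to move; the robot and the scene stay as the last step left them, time stands still between calls to the robot, and variables do not carry over. Pictures are saved under pics/ and viewed, and the job is handed in when it is done.

Besides the shell and the picture viewer there is one more tool, called after "Emit:" as a command line: name --pt "numbers of a row" for each row, then --argument value for the rest. step_arm: Moves the arm, as the interface text tells. Its arguments: {"type":"object","properties":{"rows":{"type":"array","items":{"type":"array","items":{"type":"number"}}},"grip":{"type":"number"}},"required":["rows"]}

```bash
ls; mkdir -p pics; python3 - <<'E'
from cell import env
import cv2
print(env.state())
for n in ["side","top"]:
    im=env.read_camera(n); cv2.imwrite(f"pics/{n}0.png",im[:,:,::-1])
    print(n,env.get_calibration(n))
print(env.get_calibration("wrist"))
E
```

```text
pics
{'t': 0.0, 'joints': array([-1.23360967e+00,  4.91569330e-01,  1.55945965e+00, -1.39776115e-06,
        1.09171819e+00, -1.05580226e-01]), 'qvel': array([ 4.15005939e-05,  3.12838486e-04,  6.74157099e-04, -4.78684768e-04,
       -6.51455090e-04, -2.16985656e-03]), 'tau': array([-1.60265372e-04, -6.12641501e+01, -2.58186615e+01,  6.93508959e-02,
        4.82740975e-02, -3.68672738e-05]), 'eef_pos': array([ 267.73223305, -564.50244326,  239.05215587]), 'tcp_rot': array([3.03708617, 1.56964181, 1.90905737]), 'ft_force': array([ 0.67133755, -0.05651427, -0.47717575]), 'moment': array([0.00695786, 0.01145829, 0.00988754]), 'opening': 1.0007565068748585}
side {'fx': 544.4659729385785, 'fy': 544.4659729385785, 'cx': 315.17352610048135, 'cy': 241.35825114544895, 'pose': array([[ 9.97817930e-01, -2.67321383e-02,  6.03719454e-02,
         4.92014662e+02],
       [-6.28656483e-02, -6.64144386e-01,  7.44956471e-01,
        -1.14272530e+03],
       [ 2.01814092e-02, -7.47126246e-01, -6.64375710e-01,
         1.12687452e+03],
       [ 0.00000000e+00,  0.00000000e+00,  0.00000000e+00,
        
[... 234 characters left out ...]
9966233e-01, -8.10282305e-03, -1.36979394e-03,
        -3.87376437e+01],
       [ 2.98697291e-03, -2.03093634e-01, -9.79154765e-01,
         1.65409808e+03],
       [ 0.00000000e+00,  0.00000000e+00,  0.00000000e+00,
         1.00000000e+00]])}
{'fx': 388.38939192350205, 'fy': 388.38939192350205, 'cx': 322.2844633543098, 'cy': 234.562299052872, 'hand_eye': array([[-8.94391087e-04, -2.45859515e-01,  9.69305060e-01,
        -1.45982383e+02],
       [-6.85691497e-04, -9.69305069e-01, -2.45860150e-01,
         6.87795866e+01],
       [ 9.99999365e-01, -8.84539364e-04,  6.98354036e-04,
        -3.91154342e-01],
       [ 0.00000000e+00,  0.00000000e+00,  0.00000000e+00,
         1.00000000e+00]])}
```

View pics/side0.png

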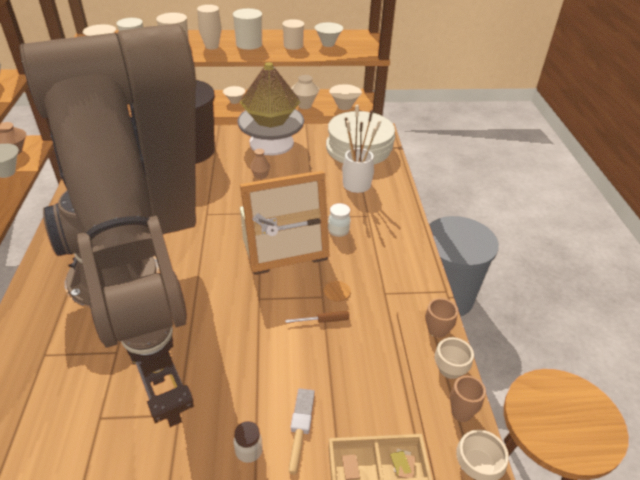

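View pics/top0.png

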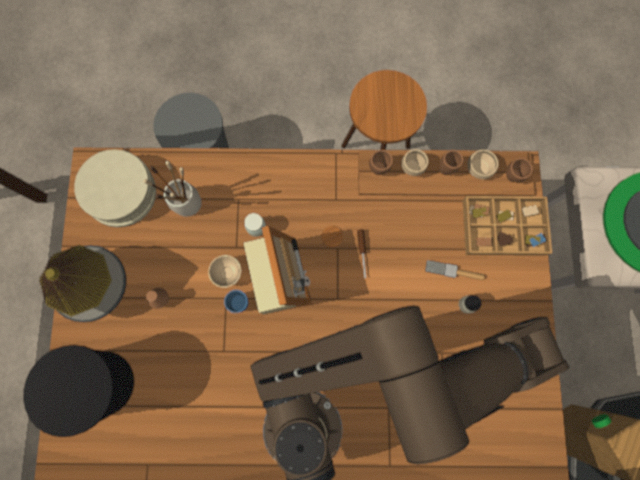

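```bash
python3 - <<'E'
import cv2
a=cv2.imread("pics/side0.png")[150:350,200:400]; cv2.imwrite("pics/side0z.png",cv2.resize(a,(600,600),interpolation=cv2.INTER_CUBIC))
a=cv2.imread("pics/top0.png")[190:330,200:400]; cv2.imwrite("pics/top0z.png",cv2.resize(a,(800,560),interpolation=cv2.INTER_CUBIC))
E
```

```text
(no output)
```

View pics/side0z.png

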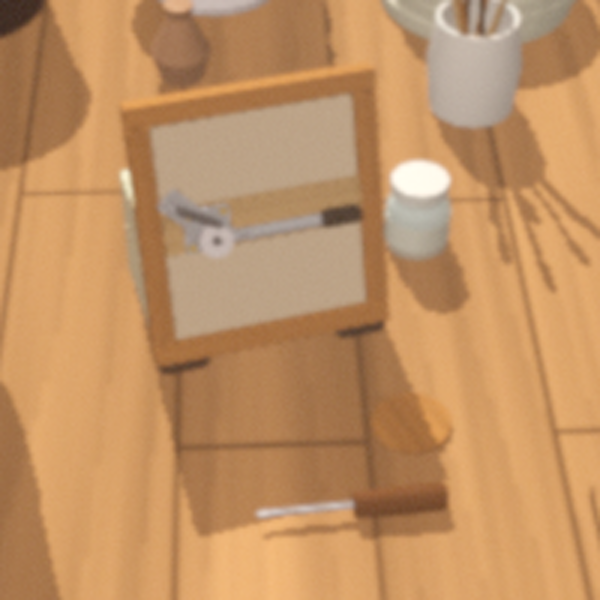

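View pics/top0z.png

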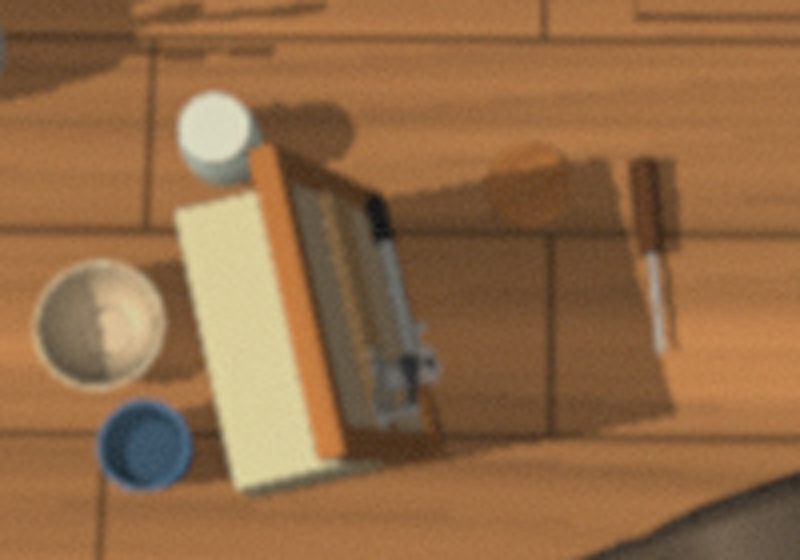

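```bash
cat > h.py <<'E'
import numpy as np, cv2
from scipy.spatial.transform import Rotation as Ro
from scipy.optimize import least_squares
def proj(c,P,pose):
    p=(np.atleast_2d(P)-pose[:3,3])@pose[:3,:3]
    return np.c_[c['fx']*p[:,0]/p[:,2]+c['cx'],c['fy']*p[:,1]/p[:,2]+c['cy']]
def ray(c,uv,pose):
    d=pose[:3,:3]@np.array([(uv[0]-c['cx'])/c['fx'],(uv[1]-c['cy'])/c['fy'],1.]); return pose[:3,3],d/np.linalg.norm(d)
def tri(r1,r2):
    A=np.c_[r1[1],-r2[1]]; s=np.linalg.lstsq(A,r2[0]-r1[0],rcond=None)[0]
    a=r1[0]+s[0]*r1[1]; b=r2[0]+s[1]*r2[1]; return (a+b)/2,np.linalg.norm(a-b)
def onz(r,z): return r[0]+r[1]*(z-r[0][2])/r[1][2]
def Rf(yaw,lean): # own->world
    return Ro.from_euler('z',yaw).as_matrix()@Ro.from_euler('x',lean).as_matrix()
def F(X,Y,yaw,P,lean=.28): return np.array([X,Y,10.])+np.atleast_2d(P)@Rf(yaw,lean).T
def tcp(s):
    T=np.eye(4); T[:3,:3]=Ro.from_euler('xyz',s['tcp_rot']).as_matrix(); T[:3,3]=s['eef_pos']; return T
E
python3 - <<'E'
from h import *
from cell import env
cs=env.get_calibration('side');ct=env.get_calibration('top')
S=lambda u,v:(200+(u-1)/3,150+(v-1)/3); T=lambda u,v:(200+(u-1.5)/4,190+(v-1.5)/4)
obs=[('s',(118,11,268),S(124,114)),('s',(-118,11,268),S(374,76)),('s',(118,11,4),S(160,366)),('s',(-118,11,4),S(384,322)),
('t',(118,11,268),T(345,454)),('t',(-118,11,268),T(276,148)),('t',(118,-11,268),T(320,459)),('t',(-118,-11,268),T(251,151))]
for i,j in ((0,4),(1,5)):
    print(tri(ray(cs,obs[i][2],cs['pose']),ray(ct,obs[j][2],ct['pose'])))
print(onz(ray(cs,obs[2][2],cs['pose']),11),onz(ray(cs,obs[3][2],cs['pose']),11))
def f(x):
    r=[]
    for c,P,uv in obs:
        k=cs if c=='s' else ct
        r.append(proj(k,F(x[0],x[1],x[2],P),k['pose'])[0]-uv)
    return np.concatenate(r)
for y0 in (np.pi,):
    s=least_squares(f,[470,-50,y0]); print(s.x,s.cost); print(s.fun.reshape(-1,2).round(1))
x=s.x
for n,P in dict(top=(0,0,268),pivot=(55,40,140),foot=(-79,40,140)).items():
    w=F(*x,P)[0]; print(n,w.round(1),proj(cs,w,cs['pose']),proj(ct,w,ct['pose']))
# bystanders
for n,uv,z in (('blue',T(145,445),75),('bowl',T(100,325),50),('white jar',T(216,128),85),('rib',T(530,182),7),('sd handle',T(645,160),12),('sd mid',T(652,255),12),('sd tip',T(660,350),5)):
    print(n,onz(ray(ct,uv,ct['pose']),z).round())
E
```

```text
(array([384.99438045,  46.11148792, 265.22594684]), np.float64(2.333318192514822))
(array([611.52641107, 102.13196957, 261.56849512]), np.float64(3.859896688986002))
[405.27003526 -15.98820855  11.        ] [626.33378747  36.73948397  11.        ]
[513.38647027  10.31476487   3.38427741] 9.119111161578124
[[-1.1 -1. ]
 [-0.1 -2.2]
 [-1.7  1.4]
 [ 1.6  0.2]
 [ 0.7 -0.1]
 [ 0.3 -1.7]
 [-0.1  0.6]
 [-0.2 -0.4]]
top [495.6  82.2 267.6] [[281.85827431 178.37964575]] [[274.13175648 264.32741982]]
pivot [459.9  -2.7 155.6] [[270.20592887 230.17967445]] [[304.04845008 281.57716597]]
foot [590.   29.5 155.6] [[316.77591278 221.53323857]] [[294.42836948 240.68374131]]
blue [405. 221.  75.]
bowl [507. 266.  50.]
white jar [669. 170.  85.]
rib [642. -95.   7.]
sd handle [ 662. -195.   12.]
sd mid [ 578. -201.   12.]
sd tip [ 496. -207.    5.]
```

```bash
cat >> h.py <<'E'
FR=(513.4,10.3,3.384)
def Rtool(xd,zd):
    x=np.array(xd,float);x/=np.linalg.norm(x); z=np.array(zd,float); z-=x*(x@z); z/=np.linalg.norm(z)
    return np.c_[x,np.cross(z,x),z]
def delta(s,R=None,p=None):
    T=tcp(s)
    out={}
    if p is not None: out['shift']=(T[:3,:3].T@(np.array(p)-T[:3,3])).round(1)
    if R is not None: out['rot']=Ro.from_matrix(T[:3,:3].T@R).as_rotvec().round(3)
    return out
E
python3 - <<'E'
from h import *
from cell import env
s=env.state(); T=tcp(s); print(T.round(3))
ox=Rf(FR[2],.28)[:,0]; print(ox)
for sg in (1,-1):
  R=Rtool([0,0,-1],sg*ox); print(sg,delta(s,R))
# pushing waypoints: finger hub-side corner at r=95 -> finger centre 12 further
R=Rtool([0,0,-1],ox)
for a in (0,.2,.4,.6,.8,.95,1.1):
    r=95; P=np.array([55,40,140])+r*(np.array([-np.cos(a),0,0])+np.sin(a)*np.array([0,.309,-.951]))
    w=F(*FR,P)[0]-ox*12+[0,0,6/np.cos(a)+25]; print(a,w.round(1))
w=F(*FR,(-40-12,40,140))[0]; print((w+[0,0,90]).round(1))
E
```

```text
[[-0.00000e+00  9.04000e-01  4.28000e-01  2.67756e+02]
 [ 1.00000e-03  4.28000e-01 -9.04000e-01 -5.64540e+02]
 [-1.00000e+00  0.00000e+00 -1.00000e-03  2.39126e+02]
 [ 0.00000e+00  0.00000e+00  0.00000e+00  1.00000e+00]]
[-0.97076293 -0.24004028  0.        ]
1 {'rot': array([ 1.771e+00, -1.000e-03,  1.000e-03])}
-1 {'rot': array([-1.37e+00, -1.00e-03, -1.00e-03])}
0 [563.8  23.  186.6]
0.2 [564.5  12.3 171.1]
0.4 [561.5   1.1 156.5]
0.6 [554.9 -10.1 143.4]
0.8 [545.  -20.9 132.7]
0.95 [535.6 -28.5 126.9]
1.1 [524.8 -35.4 123.7]
[563.8  23.  245.6]
```

Emit:
step_arm --pt "0 0 0 -0.171 0 0" --pt "0 0 0 -0.171 0 0" --pt "0 0 0 -0.171 0 0" --pt "0 0 0 -0.171 0 0" --pt "0 0 0 -0.171 0 0" --pt "0 0 0 -0.171 0 0" --pt "0 0 0 -0.171 0 0" --pt "0 0 0 -0.171 0 0" --grip 0

```text
t: 1.1
eef_pos: [267.3, -563.4, 236.1]
tcp_rot: [1.623, 1.564, 1.907]
ft_force: [-0.4, -0.4, -0.3]
opening: 0.217
```

```bash
python3 - <<'E'
from h import *
from cell import env
s=env.state(); ox=Rf(FR[2],.28)[:,0]
print(s['joints'],delta(s,Rtool([0,0,-1],-ox),[563.8,-60,300]))
E
```

```text
[-1.23361274e+00  4.94841171e-01  1.56223564e+00  1.14268649e-05
  1.09170834e+00 -1.51728352e+00] {'shift': array([-61.2, 400.7, 425.5]), 'rot': array([ 0.041, -0.001, -0.007])}
```

Emit:
step_arm --pt "-8 36 38 0 0 0" --pt "-8 36 38 0 0 0" --pt "-8 36 38 0 0 0" --pt "-8 36 38 0 0 0" --pt "-8 36 38 0 0 0" --pt "-8 36 38 0 0 0" --pt "-8 36 38 0 0 0" --pt "-8 36 38 0 0 0"

```text
t: 2.1
eef_pos: [481.8, -193.0, 301.4]
tcp_rot: [1.715, 1.559, 1.996]
ft_force: [0.1, -0.3, -0.1]
opening: 0.005
```

```bash
python3 - <<'E'
from h import *
from cell import env
s=env.state(); ox=Rf(FR[2],.28)[:,0]
print(s['joints'],delta(s,Rtool([0,0,-1],-ox),[563.8,-60,300]))
E
```

```text
[-0.51173728  0.28045901  1.72539101  0.00771862  1.14532626 -0.79608807] {'shift': array([  2.5, 105. , 115.7]), 'rot': array([ 0.039, -0.002, -0.012])}
```

Emit:
step_arm --pt "0 36 39 0.039 -0.002 -0.012" --pt "0 36 39 0 0 0" --pt "0 33 38 0 0 0" --pt "0 0 0 0 0 0"

```text
t: 2.6
eef_pos: [570.7, -54.5, 301.6]
tcp_rot: [-1.253, 1.57, -1.009]
ft_force: [-0.2, -1.1, 0.2]
opening: 0.006
```

```bash
python3 - <<'E'
from h import *
from cell import env
s=env.state(); ox=Rf(FR[2],.28)[:,0]
print(s['joints'],s['eef_pos'],delta(s,Rtool([0,0,-1],-ox),[563.8,23,245]))
im=env.read_camera('wrist'); cv2.imwrite('pics/w1.png',im[:,:,::-1])
c=env.get_calibration('wrist'); pose=tcp(s)@c['hand_eye']
for n,P in dict(pivot=(55,40,140),foot=(-79,40,140),c1=(118,11,268),c2=(-118,11,268),c3=(118,11,4),c4=(-118,11,4)).items(): print(n,proj(c,F(*FR,P),pose).round())
E
```

```text
[-2.10296285e-01  3.59434345e-01  1.60526938e+00 -4.60922572e-04
  1.17647436e+00 -4.54784436e-01] [570.67692838 -54.53513015 301.59430199] {'shift': array([56.6, 76.9, 12.1]), 'rot': array([0.002, 0.   , 0.001])}
pivot [[191. 124.]]
foot [[376. 125.]]
c1 [[-76. -50.]]
c2 [[520. -49.]]
c3 [[175. 137.]]
c4 [[395. 138.]]
```

View pics/w1.png

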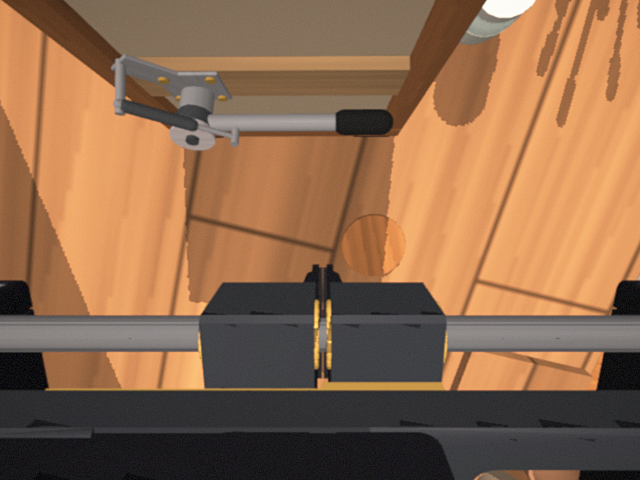

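Emit:
step_arm --pt "0 35 4 0 0 0" --pt "20 38 6 0.002 0 0" --pt "20 2 2 0 0 0" --pt "16 0 0 0 0 0" --pt "0 0 0 0 0 0"

```text
t: 3.28
eef_pos: [560.9, 16.7, 243.9]
tcp_rot: [-2.615, 1.568, -2.378]
ft_force: [0.3, -0.3, 0.7]
opening: 0.007
```

```bash
python3 - <<'E'
from h import *
from cell import env
s=env.state(); ox=Rf(FR[2],.28)[:,0]
print(s['eef_pos'],delta(s,Rtool([0,0,-1],-ox),[563.8,21,190]))
im=env.read_camera('wrist'); cv2.imwrite('pics/w2.png',im[:,:,::-1])
E
```

```text
[560.89605145  16.72468659 243.91195663] {'shift': array([53.9,  3.5,  3.9]), 'rot': array([-0.006, -0.002,  0.001])}
```

View pics/w2.png

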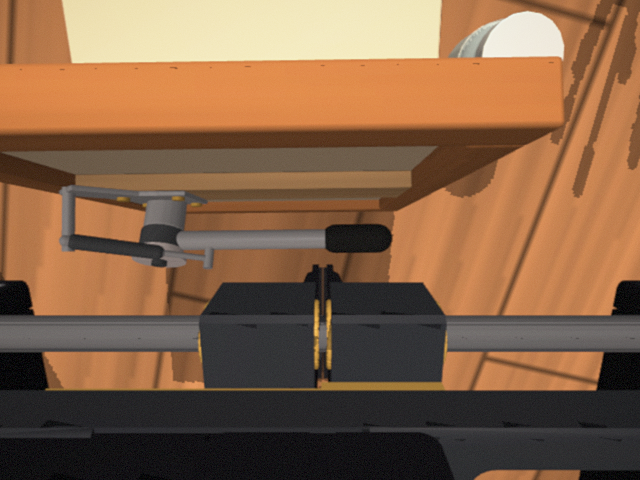

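```bash
python3 - <<'E'
from h import *
from cell import env
s=env.state(); c=env.get_calibration('wrist'); pose=tcp(s)@c['hand_eye']
for uv in ((220,240),(310,238),(360,238)):
    w=onz(ray(c,uv,pose),155.6); print(w.round(1), ((w-[FR[0],FR[1],10])@Rf(FR[2],.28)).round(1))
for P in ((-118,11,268),(-118,-11,268),(-79,40,140),(118,11,268)):print(proj(c,F(*FR,P),pose).round())
E
```

```text
[497.4   7.2 155.6] [ 16.3  39.5 140.2]
[552.   21.6 155.6] [-40.2  38.6 140.4]
[582.4  28.9 155.6] [-71.4  38.8 140.3]
[[555. 136.]]
[[553.  63.]]
[[372. 240.]]
[[-231.  141.]]
```

Emit:
step_arm --pt "24 2 2 0 0 0" --pt "20 1.5 2 0 0 0" --pt "8 0 0 0 0 0" --pt "0 0 0 0 0 0"

```text
t: 3.82
eef_pos: [565.4, 18.2, 195.1]
tcp_rot: [-0.733, 1.566, -0.5]
ft_force: [-0.4, 0.6, 0.4]
opening: 0.004
```

```bash
python3 - <<'E'
from h import *
from cell import env
s=env.state(); ox=Rf(FR[2],.28)[:,0]
print(s['eef_pos'],s['ft_force'],delta(s,Rtool([0,0,-1],-ox),[564.5,12.3,171.1]))
E
```

```text
[565.37286362  18.15745901 195.10655992] [-0.42843298  0.60767945  0.39521692] {'shift': array([24. , -5.4, -2.3]), 'rot': array([-0.009,  0.004,  0.004])}
```

Emit:
step_arm --pt "9 0 0 0 0 0" --pt "8 -3 -1 0 0 0" --pt "8 -3 -1 0 0 0" --pt "0 0 0 0 0 0"

```text
t: 4.32
eef_pos: [566.0, 10.5, 170.6]
tcp_rot: [-0.593, 1.561, -0.36]
ft_force: [-0.7, -0.0, 0.5]
opening: 0.008
```

```bash
python3 - <<'E'
from h import *
from cell import env
s=env.state(); ox=Rf(FR[2],.28)[:,0]
print(s['eef_pos'],s['ft_force'],delta(s,Rtool([0,0,-1],-ox),[561.5,1.1,156.5]))
im=env.read_camera('wrist'); cv2.imwrite('pics/w3.png',im[:,:,::-1])
E
```

```text
[566.02022328  10.52383439 170.59900181] [-0.66941033 -0.01874432  0.4981359 ] {'shift': array([14.1, -8.1, -6.7]), 'rot': array([-0.01 ,  0.008,  0.005])}
```

View pics/w3.png

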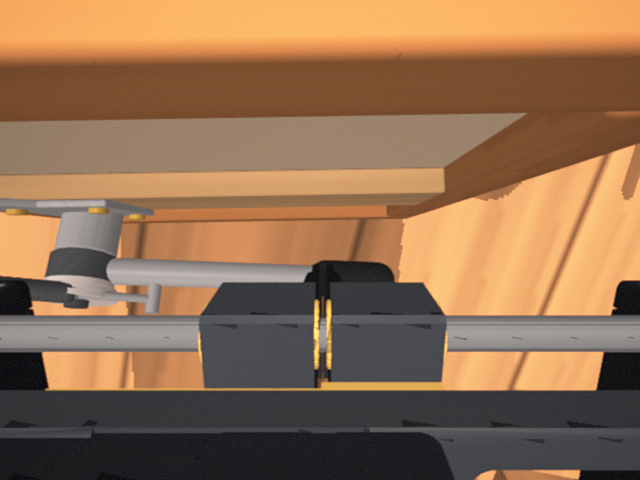

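```bash
python3 - <<'E'
from h import *
from cell import env
s=env.state(); c=env.get_calibration('wrist'); pose=tcp(s)@c['hand_eye']
for a in (0,.1,.15,.2,.25,.3):
    print(a,[proj(c,F(*FR,np.array([55,40,140])+r*(np.array([-np.cos(a),0,0])+np.sin(a)*np.array([0,.309,-.951]))),pose).round()[0] for r in (40,100,134)])
im=env.read_camera('side'); cv2.imwrite('pics/s3.png',cv2.resize(im[150:350,200:400,::-1],(600,600),interpolation=cv2.INTER_CUBIC))
E
```

```text
0 [array([171., 271.]), array([308., 269.]), array([385., 268.])]
0.1 [array([173., 273.]), array([307., 274.]), array([380., 275.])]
0.15 [array([174., 274.]), array([307., 277.]), array([376., 278.])]
0.2 [array([175., 275.]), array([305., 279.]), array([372., 281.])]
0.25 [array([176., 276.]), array([303., 282.]), array([368., 284.])]
0.3 [array([176., 277.]), array([301., 284.]), array([363., 287.])]
```

View pics/s3.png

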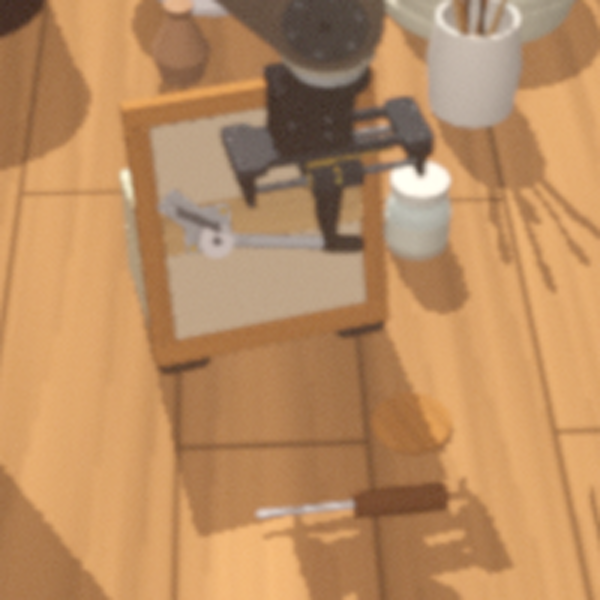

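Emit:
step_arm --pt "8 -5 -4 0 0 0" --pt "8 -5 -4 0 0 0" --pt "7 -5 -5 0 0 0" --pt "7 -5 -5 0 0 0" --pt "0 0 0 0 0 0"

```text
t: 5.05
eef_pos: [552.2, -14.6, 138.6]
tcp_rot: [-0.582, 1.562, -0.349]
ft_force: [-0.7, 0.4, 1.2]
opening: 0.004
```

```bash
python3 - <<'E'
from h import *
from cell import env
s=env.state(); ox=Rf(FR[2],.28)[:,0]
print(s['eef_pos'],s['ft_force'],[delta(s,Rtool([0,0,-1],-ox),p) for p in ([554.9,-10.1,143.4],[545,-20.9,132.7])])
im=env.read_camera('side'); cv2.imwrite('pics/s4.png',cv2.resize(im[150:350,200:400,::-1],(600,600),interpolation=cv2.INTER_CUBIC))
E
```

```text
[552.19626678 -14.56038451 138.59762411] [-0.73403735  0.38958465  1.17976154] [{'shift': array([-4.8,  3.7,  3.7]), 'rot': array([-0.009,  0.007,  0.005])}, {'shift': array([ 5.9, -4.5, -8.5]), 'rot': array([-0.009,  0.007,  0.005])}]
```

View pics/s4.png

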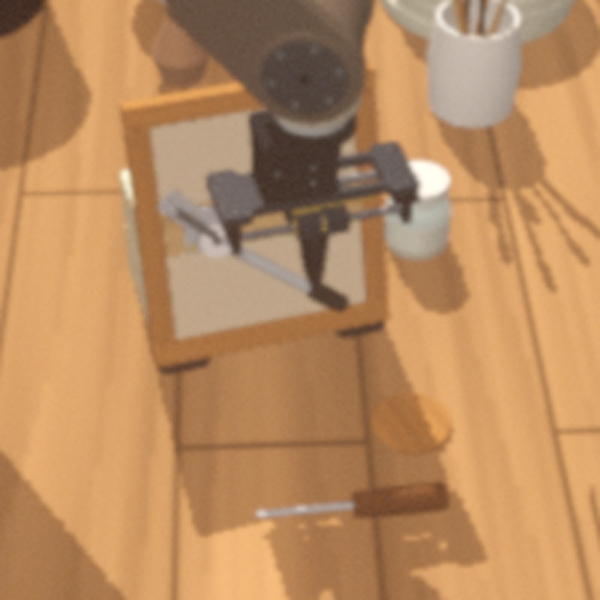

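Emit:
step_arm --pt "5 -3.5 -5 0 0 0" --pt "5 -3.5 -5 0 0 0" --pt "5 -3.5 -5 0 0 0" --pt "0 0 0 0 0 0"

```text
t: 5.6
eef_pos: [539.5, -28.9, 123.0]
tcp_rot: [-0.568, 1.561, -0.335]
ft_force: [0.3, -0.7, 0.0]
opening: 0.004
```

```bash
python3 - <<'E'
from h import *
from cell import env
s=env.state()
print(s['eef_pos'],s['ft_force'])
im=env.read_camera('side'); cv2.imwrite('pics/s5.png',cv2.resize(im[150:350,200:400,::-1],(600,600),interpolation=cv2.INTER_CUBIC))
E
```

```text
[539.47918719 -28.9203534  122.97121741] [ 0.31707418 -0.74276324  0.01552094]
```

View pics/s5.png

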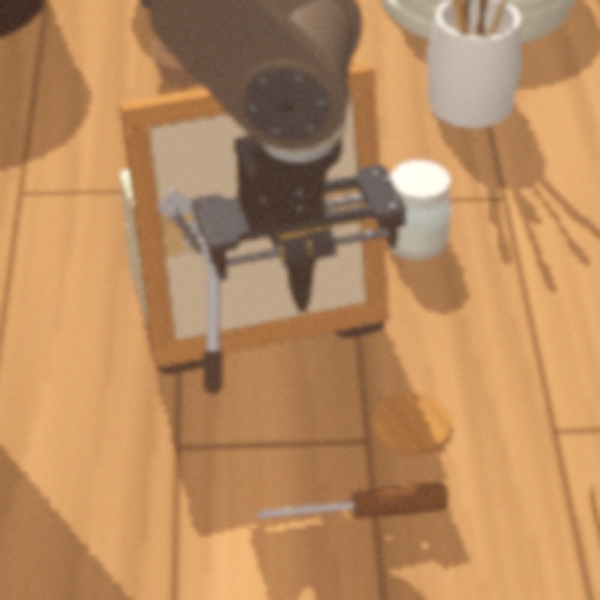

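Emit:
step_arm --pt "-10 -25 0 0 0 0" --pt "-50 -10 0 0 0 0" --pt "-55 0 0 0 0 0" --pt "-55 0 0 0 0 0" --pt "-55 0 0 0 0 0" --pt "-45 0 0 0 0 0" --pt "0 0 0 0 0 0" --grip 70

```text
t: 6.52
eef_pos: [545.7, -62.5, 403.3]
tcp_rot: [-0.531, 1.559, -0.297]
ft_force: [0.2, 0.8, -1.3]
opening: 0.686
```

```bash
python3 - <<'E'
from h import *
from cell import env
s=env.state()
R=Rf(FR[2],.28)
print(s['joints'],s['eef_pos'],F(*FR,(0,0,346)),delta(s,Rtool(-R[:,2],R[:,1]),F(*FR,(0,0,346))[0]))
cs=env.get_calibration('side')
im=env.read_camera('side'); cv2.imwrite('pics/s6.png',cv2.resize(im[150:350,200:400,::-1],(600,600),interpolation=cv2.INTER_CUBIC))
a=1.745
for P in [(55,40,140),np.array([55,40,140])+134*(np.array([-np.cos(a),0,0])+np.sin(a)*np.array([0,.309,-.951])),(118,11,268),(-118,11,4)]:
    print(((proj(cs,F(*FR,P),cs['pose'])[0]-[200,150])*3+1).round())
E
```

```text
[-2.33886421e-01  2.50742821e-01  1.49745548e+00 -7.25688674e-04
  1.38208329e+00 -4.67784665e-01] [545.71915941 -62.45215176 403.34572751] [[490.44757518 103.12343325 342.52518166]] {'shift': array([ 59.7, 174.2, -16. ]), 'rot': array([ 1.55 , -0.208, -0.222])}
[212. 242.]
[211. 386.]
[121. 111.]
[389. 323.]
```

View pics/s6.png

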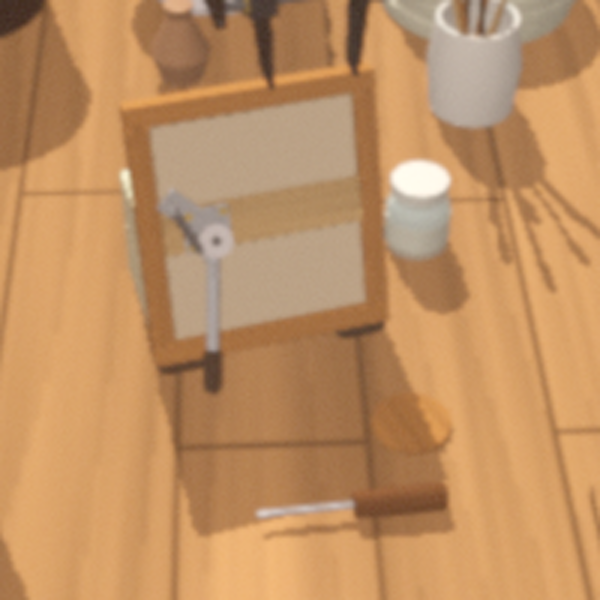

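Emit:
step_arm --pt "0 0 0 0.18 -0.024 -0.026" --pt "0 0 0 0.18 -0.024 -0.026" --pt "0 0 0 0.18 -0.024 -0.026" --pt "0 0 0 0.18 -0.024 -0.026" --pt "0 0 0 0.18 -0.024 -0.026" --pt "0 0 0 0.18 -0.024 -0.026" --pt "0 0 0 0.18 -0.024 -0.026" --pt "0 0 0 0.18 -0.024 -0.026"

```text
t: 7.58
eef_pos: [542.9, -61.8, 388.7]
tcp_rot: [-0.116, 1.31, -1.365]
ft_force: [0.1, 0.2, 0.5]
opening: 0.734
```

```bash
python3 - <<'E'
from h import *
from cell import env
s=env.state()
R=Rf(FR[2],.28)
print(s['joints'],s['eef_pos'],delta(s,Rtool(-R[:,2],R[:,1]),F(*FR,(0,0,346))[0]))
E
```

```text
[-0.12364995  0.23567019  1.57627896 -0.25962568  1.25383672  1.19775394] [542.93114567 -61.7522049  388.74776566] {'shift': array([   0.3,    3. , -179.1]), 'rot': array([ 0.08 , -0.02 ,  0.009])}
```

Emit:
step_arm --pt "0 0 -10 0.08 -0.02 0.009" --pt "0 1 -45 0 0 0" --pt "0 1 -45 0 0 0" --pt "0 1 -45 0 0 0" --pt "0 0 -30 0 0 0" --pt "0 0 0 0 0 0"

```text
t: 8.32
eef_pos: [501.7, 107.1, 329.4]
tcp_rot: [-0.048, 1.292, -1.378]
ft_force: [0.4, -0.3, 0.3]
opening: 0.737
```

```bash
python3 - <<'E'
from h import *
from cell import env
s=env.state()
R=Rf(FR[2],.28)
print(s['joints'],s['eef_pos'],delta(s,Rtool(-R[:,2],R[:,1]),F(*FR,(0,0,266))[0]))
im=env.read_camera('wrist'); cv2.imwrite('pics/w7.png',im[:,:,::-1])
c=env.get_calibration('wrist'); pose=tcp(s)@c['hand_eye']
for P in ((-118,11,268),(-118,-11,268),(118,11,268),(118,-11,268),(0,11,268),(0,-11,268)):print(proj(c,F(*FR,P),pose).round())
E
```

```text
[ 0.21427956  0.26055899  1.70255584 -0.29966297  1.20033659  1.6567269 ] [501.69229742 107.10034436 329.39823125] {'shift': array([ 67.9, -10.9,   4.8]), 'rot': array([ 0.   , -0.001,  0.014])}
[[354.  57.]]
[[310.  57.]]
[[346. 446.]]
[[313. 446.]]
[[350. 278.]]
[[312. 278.]]
```

View pics/w7.png

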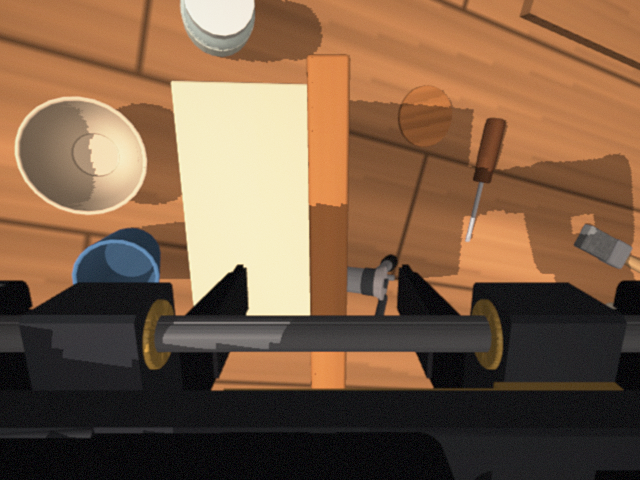

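Emit:
step_arm --pt "20 -6 2 0 0 0.014" --pt "20 -5 1 0 0 0" --pt "18 0 0.5 0 0 0" --pt "10 0 0 0 0 0" --pt "0 0 0 0 0 0"

```text
t: 9.0
eef_pos: [497.0, 77.3, 262.9]
tcp_rot: [-0.001, 1.292, -1.332]
ft_force: [-0.5, 0.1, 0.1]
opening: 0.736
```

```bash
python3 - <<'E'
from h import *
from cell import env
s=env.state()
R=Rf(FR[2],.28)
print(s['eef_pos'],s['ft_force'],delta(s,Rtool(-R[:,2],R[:,1]),F(*FR,(0,-1,266))[0]))
im=env.read_camera('side'); cv2.imwrite('pics/s8.png',cv2.resize(im[150:350,200:400,::-1],(600,600),interpolation=cv2.INTER_CUBIC))
E
```

```text
[496.9574443   77.32339521 262.8631523 ] [-0.48127997  0.1119492   0.0637296 ] {'shift': array([-3.9, -0.1, -4.6]), 'rot': array([-0.003, -0.001,  0.001])}
```

View pics/s8.png

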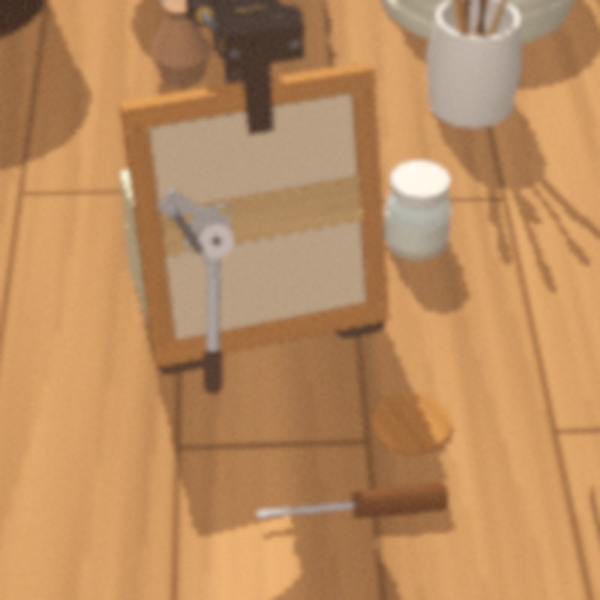

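Emit:
step_arm --pt "-2 0 -4.5 0 0 0" --pt "0 0 0 0 0 0" --grip 34

```text
t: 9.3
eef_pos: [496.3, 82.7, 265.0]
tcp_rot: [0.008, 1.292, -1.324]
ft_force: [-0.5, 0.2, -0.1]
opening: 0.58
```

```bash
python3 - <<'E'
from h import *
from cell import env
s=env.state()
R=Rf(FR[2],.28)
print(s['opening'],s['eef_pos'],s['ft_force'],delta(s,Rtool(-R[:,2],R[:,1]),F(*FR,(0,-1,266))[0]))
im=env.read_camera('wrist'); cv2.imwrite('pics/w9.png',im[:,:,::-1])
E
```

```text
0.5799402807636145 [496.26902441  82.66962079 265.01662708] [-0.53936443  0.16943724 -0.10663659] {'shift': array([-0.4, -0.7, -0. ]), 'rot': array([-0.004, -0.001, -0.001])}
```

View pics/w9.png

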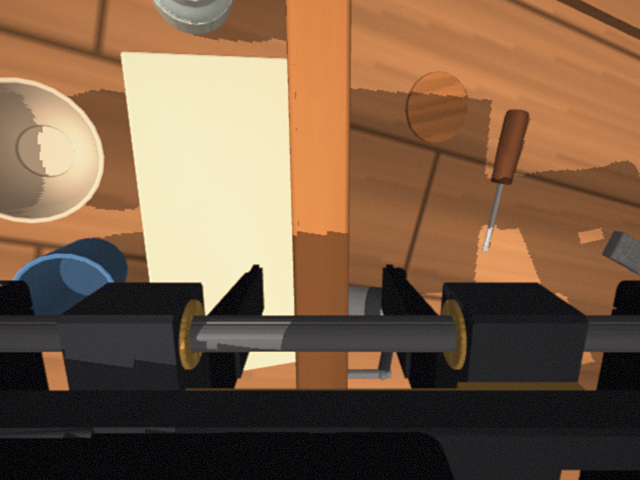

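Emit:
step_arm --pt "0 0 0 0 0 0" --pt "0 0 0 0 0 0" --pt "0 0 0 0 0 0" --pt "0 0 0 0 0 0" --pt "0 0 0 0 0 0" --pt "0 0 0 0 0 0" --grip 15

```text
t: 10.1
eef_pos: [496.4, 82.9, 265.4]
tcp_rot: [0.01, 1.291, -1.321]
ft_force: [-0.3, 0.8, 0.9]
opening: 0.23
```

```bash
python3 - <<'E'
from h import *
from cell import env
s=env.state()
R=Rf(FR[2],.28)
print(s['opening'],s['eef_pos'],s['ft_force'],s['moment'],delta(s,Rtool(-R[:,2],R[:,1]),F(*FR,(0,-1,266))[0]))
T=tcp(s); print(((T[:3,3]-[FR[0],FR[1],10])@R).round(1))
E
```

```text
0.22982704007862703 [496.38255977  82.88215925 265.36288071] [-0.25405412  0.83116289  0.8556782 ] [0.09716476 0.08408763 0.16248401] {'shift': array([ 0. , -0.9,  0.1]), 'rot': array([-0.003, -0.   , -0.002])}
[ -0.9  -1.1 266. ]
```

Emit:
step_arm --pt "0.2 0 9.3 0 0.035 0" --pt "0.2 0 9.3 0 0.035 0" --pt "0.2 0 9.3 0 0.035 0" --pt "0 0 0 0 0 0"

```text
t: 10.6
eef_pos: [503.3, 55.3, 271.8]
tcp_rot: [0.016, 1.397, -1.314]
ft_force: [0.1, 0.8, 0.1]
opening: 0.227
```

```bash
cat > chk.py <<'E'
from h import *
from cell import env
s=env.state(); T=tcp(s)
R0=Rf(FR[2],0)
xo=-T[:3,0]@R0; lean=np.arctan2(-xo[1],xo[2]); roll=np.arctan2(xo[0],xo[2])
feet=(T[:3,3]+T[:3,0]*266-[FR[0],FR[1],10])@R0
zt=T[:3,2]; print('t',s['t'],'lean',lean.round(4),'roll',roll.round(4),'yaw err',np.arctan2(-(zt@R0)[0],(zt@R0)[1]).round(4),'feet est own',feet.round(1),'f',s['ft_force'].round(1),'m',s['moment'].round(2),'op',s['opening'].round(3))
for l in (lean/2,0): print(l,delta(s,Rtool(-Rf(FR[2],l)[:,2],Rf(FR[2],l)[:,1]),F(*FR,(-.9,-1.1,266),l)[0]))
E
python3 chk.py
```

```text
Traceback (most recent call last):
  File "chk.py", line 7, in <module>
    zt=T[:3,2]; print('t',s['t'],'lean',lean.round(4),'roll',roll.round(4),'yaw err',np.arctan2(-(zt@R0)[0],(zt@R0)[1]).round(4),'feet est own',feet.round(1),'f',s['ft_force'].round(1),'m',s['moment'].round(2),'op',s['opening'].round(3))
                                                                                                                                                                                                                       ^^^^^^^^^^^^^^^^^^
AttributeError: 'float' object has no attribute 'round'
```

```bash
sed -i "s/s\['opening'\].round(3)/s['opening']/" chk.py; python3 chk.py
```

```text
t 10.6 lean 0.1736 roll 0.0025 yaw err -0.0015 feet est own [-1.6 -0.1 -0.2] f [0.1 0.8 0.1] m [-0.03 -0.02  0.14] op 0.22663316737199862
0.08677757196506414 {'shift': array([ 0.7, -0. , 22.1]), 'rot': array([-0.001,  0.087, -0.003])}
0 {'shift': array([ 3.6,  0. , 45. ]), 'rot': array([-0.001,  0.174, -0.003])}
```

Emit:
step_arm --pt "0.2 0 7.7 0 0.029 0" --pt "0.2 0 7.7 0 0.029 0" --pt "0.2 0 7.7 0 0.029 0" --pt "0.2 0 7.7 0 0.029 0" --pt "0 0 0 0 0 0"

```text
t: 11.22
eef_pos: [510.8, 25.3, 275.3]
tcp_rot: [0.047, 1.511, -1.281]
ft_force: [-0.2, -0.2, 0.8]
opening: 0.233
```

```bash
python3 chk.py
```

```text
t 11.225 lean 0.0598 roll 0.0028 yaw err -0.0004 feet est own [-1.8  0.7 -0.2] f [-0.2 -0.2  0.8] m [-0.38 -0.06  0.03] op 0.2326059157897668
0.02987647987615375 {'shift': array([-0.1, -0.2,  6.1]), 'rot': array([-0.   ,  0.03 , -0.003])}
0 {'shift': array([ 0.2, -0.2, 14.1]), 'rot': array([-0.   ,  0.06 , -0.003])}
```

Emit:
step_arm --pt "0 0 5 0 0.02 0" --pt "0 0 5 0 0.02 0" --pt "0.2 0 4.5 0 0.02 -0.002" --pt "0 0 0 0 0 0" --pt "0 0 0 0 0 0"

```text
t: 11.85
eef_pos: [514.6, 10.2, 275.9]
tcp_rot: [2.489, 1.569, 1.162]
ft_force: [-0.1, -2.6, 0.8]
opening: 0.23
```

```bash
python3 chk.py; python3 - <<'E'
from h import *
from cell import env
cs=env.get_calibration('side');ct=env.get_calibration('top')
im=env.read_camera('side'); cv2.imwrite('pics/s10.png',cv2.resize(im[150:350,200:400,::-1],(600,600),interpolation=cv2.INTER_CUBIC))
im=env.read_camera('top'); cv2.imwrite('pics/t10.png',cv2.resize(im[190:330,200:400,::-1],(800,560),interpolation=cv2.INTER_CUBIC))
a=1.745
for P in [(118,11,268),(-118,11,268),(118,11,4),(-118,11,4),np.array([55,40,140])+134*(np.array([-np.cos(a),0,0])+np.sin(a)*np.array([0,.309,-.951]))]:
    w=F(*FR,P,0); print(P,((proj(cs,w,cs['pose'])[0]-[200,150])*3+1).round(),((proj(ct,w,ct['pose'])[0]-[200,190])*4+1.5).round())
E
```

```text
t 11.85 lean -0.001 roll 0.0008 yaw err 0.0006 feet est own [-1.4  0.2 -0.1] f [-0.1 -2.6  0.8] m [-1.11 -0.15 -0.02] op 0.22984606805692276
-0.0005239673775735214 {'shift': array([-0.1, -0.3, -1.4]), 'rot': array([ 0.001, -0.001, -0.001])}
0 {'shift': array([-0.1, -0.3, -1.5]), 'rot': array([ 0.001, -0.001, -0.001])}
(118, 11, 268) [138. 154.] [449. 428.]
(-118, 11, 268) [400. 109.] [375. 116.]
(118, 11, 4) [156. 373.] [451. 458.]
(-118, 11, 4) [389. 326.] [389. 192.]
[78.22540506 80.77931496 14.49472969] [213. 408.] [521. 392.]
```

View pics/s10.png

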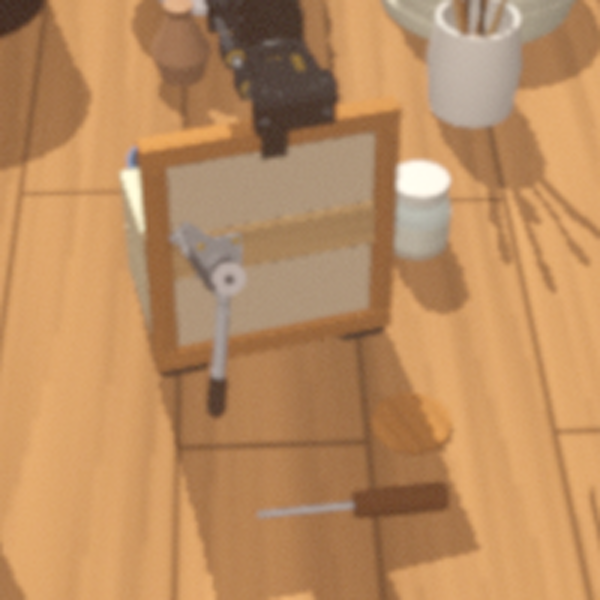

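View pics/t10.png

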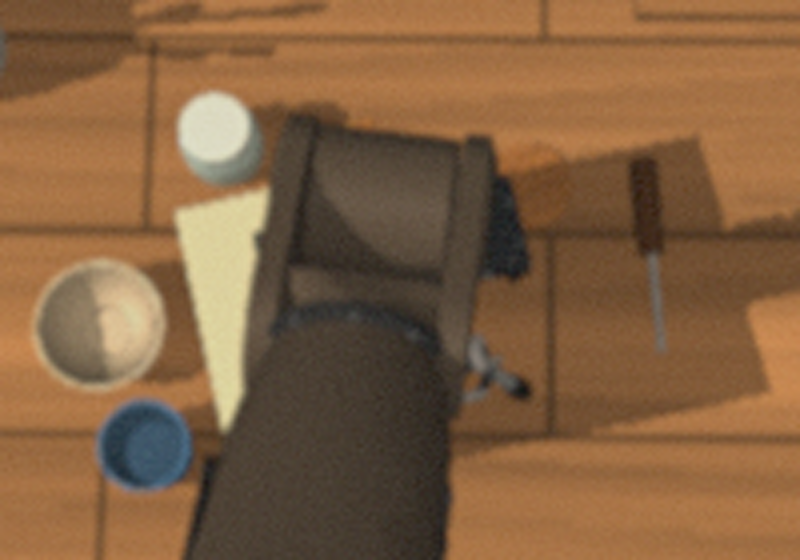

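Emit:
step_arm --pt "0 0 1.2 0 -0.001 0" --pt "0 0 0 0 0 0" --pt "0 0 0 0 0 0" --pt "0 0 0 0 0 0"

```text
t: 12.45
eef_pos: [514.7, 9.8, 275.9]
tcp_rot: [2.284, 1.57, 0.956]
ft_force: [0.2, -2.1, 1.0]
opening: 0.226
```

```bash
python3 chk.py
```

```text
t 12.45 lean -0.0007 roll 0.0008 yaw err 0.0013 feet est own [-1.4  0.6 -0.1] f [ 0.2 -2.1  1. ] m [-0.86 -0.16 -0.04] op 0.22555326061227624
-0.0003657664400064512 {'shift': array([-0.1, -0.3, -1.8]), 'rot': array([ 0.001, -0.   , -0.001])}
0 {'shift': array([-0.1, -0.3, -1.9]), 'rot': array([ 0.001, -0.001, -0.001])}
```

Emit:
step_arm --pt "0 0 1.5 0 0 0" --pt "0 0 0 0 0 0" --pt "0 0 0 0 0 0" --pt "0 0 0 0 0 0"

```text
t: 12.95
eef_pos: [515.0, 8.8, 275.9]
tcp_rot: [2.756, 1.569, 1.429]
ft_force: [0.4, -1.0, 0.7]
opening: 0.228
```

```bash
python3 chk.py; python3 - <<'E'
from h import *
from cell import env
cs=env.get_calibration('side')
s=env.state(); im=env.read_camera('side'); cv2.imwrite('pics/s11.png',cv2.resize(im[180:300,230:350,::-1],(600,600),interpolation=cv2.INTER_CUBIC))
for P in [(118,11,268),(-118,11,268),(118,11,4),(-118,11,4)]:
    print(P,[((proj(cs,F(*FR,P,l),cs['pose'])[0]-[230,180])*5+2).round() for l in (0.04,0,-.04)])
E
```

```text
t 12.95 lean -0.002 roll 0.0008 yaw err 0.0011 feet est own [-1.4  1.3 -0.1] f [ 0.4 -1.   0.7] m [-0.44 -0.   -0.07] op 0.22795011182645256
-0.0010152789713933912 {'shift': array([-0.1, -0.3, -2.7]), 'rot': array([ 0.001, -0.001, -0.001])}
0 {'shift': array([-0.1, -0.3, -3. ]), 'rot': array([ 0.001, -0.002, -0.001])}
(118, 11, 268) [array([75., 94.]), array([ 80., 106.]), array([ 84., 120.])]
(-118, 11, 268) [array([511.,  20.]), array([517.,  32.]), array([524.,  44.])]
(118, 11, 4) [array([109., 472.]), array([110., 472.]), array([110., 473.])]
(-118, 11, 4) [array([499., 393.]), array([499., 393.]), array([499., 394.])]
```

View pics/s11.png

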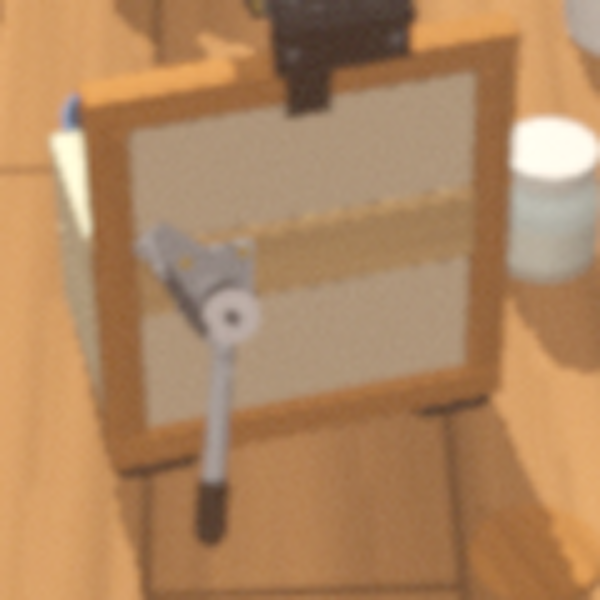

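```bash
python3 -c "
from cell import env
print(env.job_done()); s=env.state(); print(s['t'],s['ft_force'],s['opening'])"
```

```text
the job is handed in; nothing more can be done
None
the job is handed in; nothing more can be done
```

The kickstand is down against its stop and the frame stands upright on its feet, still held by the gripper. I handed the job in at about 13 s of the 48 s allowed.

**What I did:** With the fingers closed, I pushed the kickstand down past centre while the frame still leaned, and it snapped out by itself. I then gripped the middle of the top rail, swung the frame up about its feet, and kept hold of it.

**Last checks:**
- **Kickstand:** before I gripped the frame, the tip appeared within 1–2 camera pixels of where the fully-down position puts it. It still looked down in the final picture.
- **Upright:** the gripper's lean was about -0.002 rad. I estimate the frame itself is within about 0.02 rad of upright, by comparing its corners in the side view with the expected ones.
- **Position:** the feet are about 2 mm towards the kickstand side of where they started.
- **Grip and force:** the opening read 22 mm, which matches the rail. The wrist force was about 1 N.
- **Other things:** the nearby objects I could see in the last side and top views had not moved, and none were touched.

**One adjustment:** just after the frame came upright, a sideways force of 2.6 N built up, probably because the round feet roll slightly. I moved the gripper about 1.5 mm, which eased it to about 1 N. A moment of about 0.4 N m remained at the wrist. The call that handed the job in gave no further readings, so I have no measurement from the second after it.

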